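Unclip the spent reagent cartridge from the analyser's sloping rail

ROBOT

A 6-joint arm with a two-finger parallel gripper is mounted at the origin on the work surface. World frame = base frame: x ahead of the robot, y to its left, z up, the work surface at z = 0. Lengths are in m, angles in rad, forces in N, time in s.
With the tool pointing down it reaches from about 0.425 to 0.95 m from the base axis. Payload 3.5 kg.
Tool frame: the origin (TCP) lies between the finger pads, 19 mm behind the fingertips; this is the grasp point; z points along the fingers, x is the direction in which the jaws open and shut, and the axes are right-handed (so a half turn about z gives the same grasp; the last joint's range is limited). The gripper opens to 85 mm and grips with 20 to 120 N. Pads are 22 mm wide; open, the fingers measure 114 mm over their backs; the gripper's body (76 mm by 85 mm) begins 54 mm behind the grasp point. The pads swing forward as they close: fully open they stand 13 mm farther back than shut.
Start: joints at [-1.428, 0.286, 1.577, -0, 1.279, -0.15], TCP at [0.195, -0.646, 0.25] pointing down, gripper open.
Joint ranges: [-2.77, 2.77], [-0.9, 2.22], [0.21, 2.48], [-1.53, 4.67], [0.24, 2.81], [-2.84, 2.84]. Speed limits (rad/s): [2.79, 2.79, 3.14, 3.14, 3.14, 3.14].

INTERFACE

Orientations are given as a 3x3 rotation matrix whose columns are the frame's x, y, z axes.
In Python, from cell import env, viewer gives the robot as it stands.
- The arm moves only by the shell command python3 -m jog 'ROWS'. ROWS is text: rows parted by semicolons, each of 5 numbers parted by spaces: the closure, from -1 (fully open) to 1 (shut), so that 0 is half open, then the shift along the tool's x, y, z in mm, then the turn about the tool's z in degrees. A call has 1 to 5 rows; each row is the pose to reach, as a shift and turn from the pose commanded when the call began, along the tool's axes at that moment; what a row does not reach only later rows make up. A row lasts 1/12 s, in which the tool goes at most 41.7 mm and 7.16 degrees, less where a joint would pass 70% of its speed; a pose out of reach is approached as far as the arm can. A call with a gripper value outside its range is refused whole. The fingers move at their own pace and stop on an object; the grip force is fixed at half the most. Time passes only in rows, so rows that repeat a pose let the fingers close. It gives the time, the measured TCP pose, the force and the opening at its end, in the units of the state.
- env.observe(): the state, without advancing time (a new reading comes with each control period).
- viewer.read_camera(name): name is "side" or "top" or "wrist"; returns a dict with "frame" (420x560x3 uint8, red, green, blue), "range_z" (420x560 float32, m along the optical axis (not along the pixel's ray), 0 where there is no reading), "K" (3x3 intrinsics, pixels), "origin" and "orientation" of the camera in the world. Camera axes: x right, y down, z forward; pixel columns grow to the right and rows downward; lengths in m; the calibration is good to about 2 mm. A picture is of the moment at which its call begins.
- env.sign_off(): hands the job in, once; it reports no verdict.
The state is a dict: "time_s": time; "joint_pos": joint angles; "joint_velocities": joint speeds; "joint_torque": joint torques, N m; "ee_pos": TCP position; "tcp_rot": TCP orientation; "contact_force": force on the tool from outside, world axes, zero at the start; "ft_torque": the same for the moment, N m; "width": opening from 0.0 (shut) to 1.0 (fully open).
Only numpy, scipy, OpenCV 4.12 (cv2) and the standard library are available. Lean on these libraries where they do the work, as an engineer would, in place of code of your own. Each camera call takes 0.05 s, during which the arm holds its last target.

TASK

The orange cartridge is spent: take it by its fin, swing its lower end up out of the sprung roller catch, draw its tongue out from under the bridge and take it off the sloping rail without wrenching the dock, then lay it gently in the yellow tray, flat on the tray's floor right way up, and let go. Leave the blue cartridge clipped in its place and do not shift the bottle, cup or dish.

Things in the scene. Friction and masses are not known exactly. Their poses are not given: they have to be found in the camera images.
- spent: The spent cartridge: white box body 100 (x) x 44 (y) x 34 (z) mm with orange top plate and orange grip fin, 130 mm long with tongue and toe; 0.2 to 0.45 kg. Origin: centre of the body's underside; x points up the slope when clipped, z out of the deck. It starts clipped in either place of the dock, flat on the deck.
- spent_grip (a point): Point inside the orange fin, at (-22, 0, 58) mm in the cartridge's frame, 16 mm below the fin's top: a good place for the TCP. The fin is 40 (x) x 14 (y) x 40 (z) mm, x -42 to -2, z 34 to 74: grip it across its 14 mm. Axes as the cartridge.
- spent_tongue (a point): Point at (54, 0, 4) mm in the cartridge's frame, in the black tongue at its upper end (x 50 to 72, 28 mm wide, z 0 to 8 mm): right under the bridge's edge when clipped. To unclip, swing the cartridge about the y axis through this point, lower end up, which brings it nearer to level.
- spent_toe (a point): Centre of the toe bar at the cartridge's lower end: a round bar 8 mm thick along y, at (-54, 0, 6) mm in the cartridge's frame. The sprung roller sits over it.
- fresh: The other cartridge, to be left clipped in the other place. Same shape, size and frame as the spent one, but with blue top plate and fin.
- dock: Fixed white loading dock. Origin on the table under its middle; x horizontal, towards its high side; y across. Its grey deck, 162 (along the slope) x 224 mm, rises at 32 degrees towards +x, its centre 80 mm above the origin. Two places, at y = -50 and +50 mm, 12 mm high guides 2 mm either side of each body.
- bridge (a point): Middle of the lower front edge of the aluminium bridge at the deck's upper end, 12 mm off the deck. It covers the last 18 mm of the 8 mm thick tongue, 2 mm free past its tip. Lifted square to the deck, or turned by more than about 13 degrees, the tongue binds here; turned 10 to 12 degrees, lower end up, it can be drawn out along its own length (25 mm or more). Axes as the dock.
- reader_bar (a point): Centre of the fixed blue reader bar above both places: 30 (x) x 266 (y) x 20 (z) mm, 224 mm above the table, on posts outside y = +-122 mm of the dock. A vertical gripper cannot pass it to reach the fin at the proper height; one held square to the deck (tilted 32 degrees, coming from the dock's -x side) clears it by about 25 mm. Axes as the dock.
- catch_right (a joint): Travel in m, down the slope, of the sprung brass roller (12 mm thick) over the toe bar at the dock's y = -50 mm place. 0 at rest, 2 to 5 mm as the toe passes, 9 mm at most; 1.8 N/mm, 9 N preload. It yields at some 10 to 20 N of pull on the fin and is passed once the toe has risen 9 mm (5 degrees). Its top is 21 mm off the deck: swing 10 to 12 degrees to clear it.
- catch_left (a joint): The same for the place at the dock's y = +50 mm.
- tray: Fixed yellow open tray, outside 184 (x) x 96 (y) x 30 (z) mm, walls and floor 5 mm thick. Origin: centre of its underside; x along its length. The cartridge fits in lengthwise, either way round.
- bottle: Bystander: amber bottle with red cap, 60 mm diameter, 150 mm tall, upright. Origin under its centre.
- cup: Bystander: clear sample cup, 70 mm diameter, 75 mm tall, upright. Origin under its centre.
- dish: Bystander: glass dish, 90 mm diameter, 18 mm tall. Origin under its centre.

How it is judged:
On the way:
1. the spent cartridge, held by the fingers, is off the rail and clear of the bridge (moved at least 50 mm) (distance of spent from where it was at the start of the episode above 0.05 m and contact force between the fingers and spent above 1 N), for 0.2 s.
At the end, for the whole second after the job is handed in: The spent cartridge lies at rest in the tray, right way up: its origin within 30 mm of the tray's centre along x and y, less than 10 mm above the tray's underside (floor at 5 mm), tilted less than 0.08 rad; the fresh cartridge is within 8 mm of where it was (x of spent in the frame of tray between -0.03 and 0.03 m and y of spent in the frame of tray between -0.03 and 0.03 m and z of spent in the frame of tray below 0.01 m and angle between spent's own z axis and vertical below 0.08 rad and linear speed of spent below 0.01 m/s and distance of fresh from where it was at the start of the episode below 0.008 m); the robot touches nothing.
It fails at once if the fresh cartridge is shifted by more than 8 mm (distance of fresh from where it was at the start of the episode above 0.008 m).
It fails at once if the bottle, cup or dish is shifted by more than 15 mm (distance of any of bottle, cup, dish from where it was at the start of the episode above 0.015 m).
It fails at once if the spent cartridge is wrenched or rammed against the dock with more than 60 N (contact force between spent and dock above 60 N).
It fails at once if the spent cartridge is pressed into the tray with more than 80 N (contact force between spent and tray above 80 N).
It fails at once if the spent cartridge is let fall (faster than 0.45 m/s, about 10 mm of free fall, while the fingers do not hold it) (linear speed of spent above 0.45 m/s and contact force between the fingers and spent below 0.5 N).
It also fails if it takes over 54 s, if anything falls off the work surface, if the arm or the gripper's body presses on something with over 40 N, if the wrist force passes 120 N, or if a joint passes its speed limit or range.

## Working session

There is one attempt and no reset: what is moved stays moved. The work goes in short steps, Python scripts to look and compute and a shell command to move; the robot and the scene stay as the last step left them, time stands still between calls to the robot, and variables do not carry over. Pictures are saved under pics/ and viewed, and the job is handed in when it is done.

```bash
ls -la; mkdir -p pics; python3 - <<'E'
from cell import env, viewer
import cv2,numpy as np
s=env.observe(); print(s)
for n in ["side","top","wrist"]:
    c=viewer.read_camera(n); cv2.imwrite(f"pics/{n}0.png",c["frame"][:,:,::-1]); np.savez(f"{n}0.npz",**c)
    print(n,c["K"],c["origin"],c["orientation"])
E
python3 -m jog --help | head -30
```

```text
total 12
drwxr-xr-x  3 agent agent 4096 Dec  5 22:02 .
drwxr-xr-x 23 root  root  4096 Dec  5 22:02 ..
drwxr-xr-x  2 agent agent 4096 Dec  5 22:02 pics
{'time_s': 0.0, 'joint_pos': array([-1.42795515e+00,  2.87162234e-01,  1.57818108e+00,  1.25380053e-05,
        1.27863825e+00, -1.49954351e-01]), 'joint_velocities': array([-2.35241765e-03, -1.03239776e-04,  1.20058164e-04, -2.77118148e-05,
       -9.62465838e-04, -8.33804206e-04]), 'joint_torque': array([ 5.08775574e-04, -4.05981803e+01, -2.92622960e+01, -1.28704819e-04,
        5.79955711e-03, -7.04697996e-06]), 'ee_pos': array([ 0.19479593, -0.64563011,  0.24864723]), 'tcp_rot': array([[ 2.88626039e-01, -9.57441853e-01, -3.28190354e-04],
       [-9.57439000e-01, -2.88625990e-01,  2.36628450e-03],
       [-2.36030408e-03, -3.68749078e-04, -9.99997146e-01]]), 'contact_force': array([ 0.25384026, -0.84438999,  0.2963462 ]), 'ft_torque': array([-0.02647106, -0.07592535,  0.04724469]), 'width': 0.9992292247111149}
side [[498.57765097   0.         283.42792739]
 [  0.         498.57765097 204.18201355]
 [  0.           0.           1.        ]] [0.22888928 0.93117311 0.77239015] [[-9.42204164e-01 -1.85424433e-01  2.79050342e-01]
 [-3.35039240e-01  5.21094318e-01 -7.84990076e-01]
 [ 1.44792221e-04 -8.33113732e-01 -5.53101698e-01]]
top [[472.25423968   0.         275.59678957]
 [  0.         472.25423968 205.50054937]
 [  0.           0.           1.        ]] [0.45507014 0.04084324 1.26822361] [[ 0.0228993  -0.99384842  0.10835559]
 [-0.99962786 -0.02115476  0.01722246]
 [-0.01482428 -0.10870965 -0.993963  ]]
wrist [[360.34234438   0.         284.76495233]
 [  0.         360.34234438 205.89688537]
 [  0.           0.           1.        ]] [ 0.2662598  -0.62506716  0.37191516] [[ 0.28785747 -0.91539967 -0.28139211]
 [-0.95767091 -0.27580095 -0.08246371]
 [-0.00212096  0.29321883 -0.956043  ]]schema error: expected rows of numbers
```

View pics/side0.png

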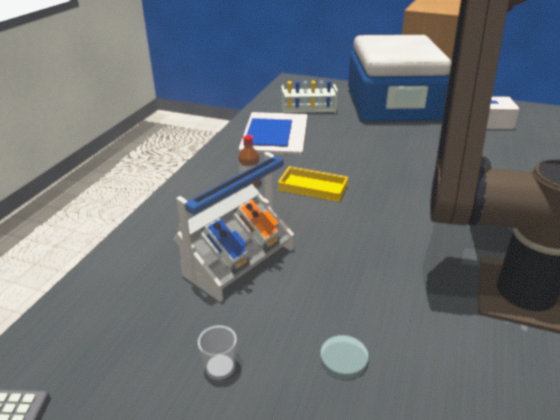

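View pics/top0.png

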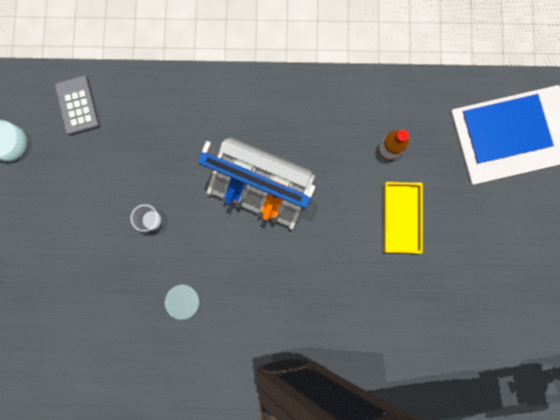

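View pics/wrist0.png

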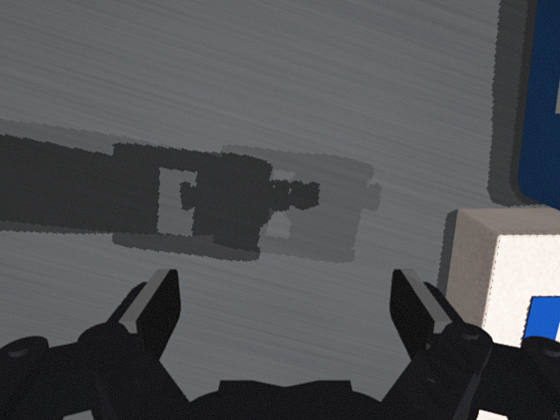

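```bash
cat > h.py <<'E'
import numpy as np,cv2
def load(n): return dict(np.load(n+".npz"))
def cloud(c):
    h,w=c["range_z"].shape; u,v=np.meshgrid(np.arange(w),np.arange(h)); K=c["K"]; z=c["range_z"]
    p=np.stack([(u-K[0,2])/K[0,0]*z,(v-K[1,2])/K[1,1]*z,z],-1)
    P=p@c["orientation"].T+c["origin"]; P[z==0]=np.nan; return P
def ray(c,uv,z):
    d=c["orientation"]@np.linalg.inv(c["K"])@np.array([uv[0],uv[1],1.]); t=(z-c["origin"][2])/d[2]; return c["origin"]+t*d
def mask(c,lo,hi):
    return cv2.inRange(cv2.cvtColor(c["frame"],cv2.COLOR_RGB2HSV),lo,hi)>0
E
python3 - <<'E'
from h import *
for n in ["top0","side0"]:
    c=load(n);P=cloud(c)
    for nm,lo,hi,box in [("bar",(105,150,40),(125,255,255),(.3,.8,-.3,.3,.19,.26)),("orange",(5,150,100),(18,255,255),(.3,.8,-.3,.3,.05,.2)),("bluefin",(105,150,40),(125,255,255),(.3,.8,-.3,.3,.05,.19)),("yellow",(24,150,100),(35,255,255),(.2,.9,-.5,.3,-.01,.1))]:
        m=mask(c,lo,hi); x,y,z=P[...,0],P[...,1],P[...,2]
        m&=(x>box[0])&(x<box[1])&(y>box[2])&(y<box[3])&(z>box[4])&(z<box[5])
        if m.sum()<5: print(n,nm,m.sum()); continue
        q=P[m]; print(n,nm,m.sum(),q.mean(0).round(4),np.percentile(q,[2,98],axis=0).round(3).tolist(), cv2.minAreaRect((q[:,:2]*1000).astype(np.float32)))
E
python3 - <<'E'
from cell import env,viewer
import cv2
E
python3 -c "
import cv2
i=cv2.imread('pics/top0.png')[120:250,180:340];cv2.imwrite('pics/topz.png',cv2.resize(i,None,fx=4.5,fy=4.5,interpolation=3))
i=cv2.imread('pics/side0.png')[140:300,160:310];cv2.imwrite('pics/sidez.png',cv2.resize(i,None,fx=3.7,fy=3.7,interpolation=3))"
```

```text
top0 bar 934 [0.6247 0.1118 0.2339] [[0.572, -0.008, 0.229], [0.678, 0.229, 0.238]] ((624.83544921875, 109.88159942626953), (263.16583251953125, 28.53158187866211), 67.93515014648438)
top0 orange 615 [ 0.6529 -0.063   0.1086] [[0.551, -0.261, 0.073], [0.772, 0.095, 0.141]] ((665.9146118164062, -79.57841491699219), (55.40342712402344, 413.33538818359375), 28.746715545654297)
top0 bluefin 299 [0.6159 0.1658 0.1137] [[0.586, 0.145, 0.085], [0.642, 0.187, 0.14]] ((613.3402099609375, 169.0532684326172), (35.72442626953125, 61.05230712890625), 67.66352081298828)
top0 yellow 2746 [ 0.5681 -0.2772  0.0102] [[0.478, -0.329, -0.0], [0.656, -0.225, 0.033]] ((569.7423706054688, -278.5347900390625), (107.99097442626953, 190.87353515625), 89.52460479736328)
side0 bar 56 [0.6345 0.1528 0.2348] [[0.572, -0.002, 0.232], [0.676, 0.232, 0.237]] ((619.4452514648438, 114.67729187011719), (253.38046264648438, 18.88129425048828), 66.31858825683594)
side0 orange 644 [0.6111 0.0294 0.1142] [[0.55, -0.23, 0.086], [0.762, 0.092, 0.138]] ((656.7564697265625, -67.3150634765625), (79.90808868408203, 382.362060546875), 24.44405746459961)
side0 bluefin 209 [0.6247 0.1671 0.12  ] [[0.586, 0.133, 0.088], [0.671, 0.185, 0.139]] ((626.0481567382812, 163.67665100097656), (38.20795822143555, 91.70056915283203), 67.35601806640625)
side0 yellow 994 [ 0.5548 -0.2807  0.0141] [[0.475, -0.321, 0.003], [0.653, -0.223, 0.032]] ((571.82177734375, -288.5967102050781), (140.48916625976562, 201.86253356933594), 86.21919250488281)
```

View pics/topz.png

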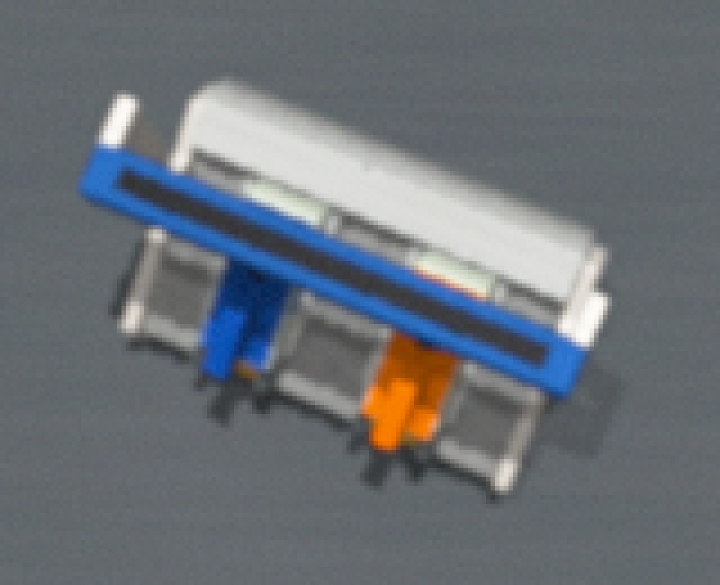

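View pics/sidez.png

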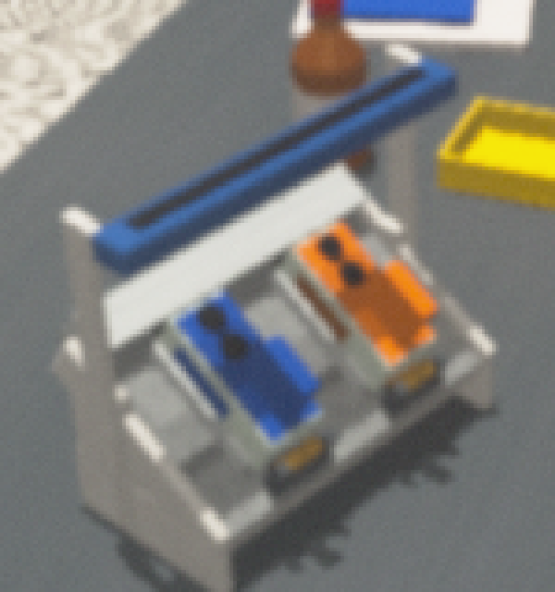

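```bash
python3 - <<'E'
from h import *
a=np.deg2rad(-22.06); X=np.array([np.cos(a),np.sin(a)]);Y=np.array([-X[1],X[0]]); B=np.array([.6248,.1099])
t=np.deg2rad(32)
for n in ["top0","side0"]:
    c=load(n);P=cloud(c)
    for nm,lo,hi in [("orange",(5,150,60),(18,255,255)),("blue",(105,150,30),(125,255,255))]:
        m=mask(c,lo,hi)&(P[...,0]>.5)&(P[...,0]<.75)&(P[...,1]>-.05)&(P[...,1]<.25)&(P[...,2]<.19)&(P[...,2]>.05)
        q=P[m]; d=q[:,:2]-B; x=d@X; y=d@Y; z=q[:,2]
        s=x*np.cos(t)+z*np.sin(t); w=z*np.cos(t)-x*np.sin(t)
        print(n,nm,np.histogram(w,bins=np.arange(.06,.2,.005)))
        W=np.percentile(w,98)
        top=w>W-.008; print(" fintop n",top.sum(),"w",np.median(w[top]),"s",np.percentile(s[top],[3,97]),"y",np.percentile(y[top],[3,50,97]),"all s",np.percentile(s,[1,99]),"y",np.percentile(y,[1,99]))
    # deck/dock general
    m=(P[...,0]>.45)&(P[...,0]<.8)&(P[...,1]>-.06)&(P[...,1]<.3)&(P[...,2]>.015)
    q=P[m];d=q[:,:2]-B;x=d@X;y=d@Y
    print(" dock x",np.percentile(x,[.5,99.5]),"y",np.percentile(y,[.5,99.5]))
    # yellow tray rim
    m=mask(c,(22,120,80),(36,255,255))&(P[...,2]>.022)&(P[...,2]<.05)
    q=P[m];print(" rim",m.sum(),cv2.minAreaRect((q[:,:2]*1000).astype(np.float32)),np.median(q[:,2]))
c=load("top0")
m=mask(c,(22,120,60),(36,255,255)).astype(np.uint8); cs,_=cv2.findContours(m,0,2); k=max(cs,key=cv2.contourArea); r=cv2.minAreaRect(k); print(r); print([ray(c,p,.03)[:2].round(4).tolist() for p in cv2.boxPoints(r)])
E
```

```text
top0 orange (array([  0,   0,   1,   2,   9,   1,  28, 160,  14,   7,   7,   9,   8,
         6,  29,  59,   2,   0,   0,   0,   0,   0,   0,   0,   0,   0,
         0,   0]), array([0.06 , 0.065, 0.07 , 0.075, 0.08 , 0.085, 0.09 , 0.095, 0.1  ,
       0.105, 0.11 , 0.115, 0.12 , 0.125, 0.13 , 0.135, 0.14 , 0.145,
       0.15 , 0.155, 0.16 , 0.165, 0.17 , 0.175, 0.18 , 0.185, 0.19 ,
       0.195, 0.2  ]))
 fintop n 86 w 0.13619854619815908 s [0.01152944 0.04953462] y [-0.05622192 -0.04973652 -0.04326313] all s [-0.00810462  0.05690629] y [-0.06895886 -0.03113345]
top0 blue (array([  0,   0,   0,   0,   0,   0,  20, 122,  20,  11,  11,   6,   9,
        11,  34,  54,   1,   0,   0,   0,   0,   0,   0,   0,   0,   0,
         0,   0]), array([0.06 , 0.065, 0.07 , 0.075, 0.08 , 0.085, 0.09 , 0.095, 0.1  ,
       0.105, 0.11 , 0.115, 0.12 , 0.125, 0.13 , 0.135, 0.14 , 0.145,
       0.15 , 0.155, 0.16 , 0.165, 0.17 , 0.175, 0.18 , 0.185, 0.19 ,
       0.195, 0.2  ]))
 fintop n 88 w 0.13560312027786986 s [0.01092913 0.04885269] y [0.04358759 0.04992734 0.05681266] all s [0.00576894 0.05886
[... 962 characters left out ...]
   0]), array([0.06 , 0.065, 0.07 , 0.075, 0.08 , 0.085, 0.09 , 0.095, 0.1  ,
       0.105, 0.11 , 0.115, 0.12 , 0.125, 0.13 , 0.135, 0.14 , 0.145,
       0.15 , 0.155, 0.16 , 0.165, 0.17 , 0.175, 0.18 , 0.185, 0.19 ,
       0.195, 0.2  ]))
 fintop n 80 w 0.13698946408480522 s [0.01034131 0.04402458] y [0.04650685 0.05243106 0.05681761] all s [0.00749289 0.09244504] y [0.03248487 0.06618018]
 dock x [-0.06031136  0.07168248] y [-0.12832101  0.13322976]
 rim 507 ((637.4309692382812, -515.05810546875), (200.25509643554688, 657.0406494140625), 16.342952728271484) 0.02825860295885252
((402.5, 217.5), (71.0, 39.0), 90.0)
[[0.6586, -0.2201], [0.6607, -0.3227], [0.4741, -0.3208], [0.4718, -0.2198]]
```

```bash
cat > plan.py <<'E'
import sys,numpy as np
from cell import env
a=np.deg2rad(-22.06); X=np.array([np.cos(a),np.sin(a),0]);Y=np.array([-X[1],X[0],0]);Z=np.array([0,0,1.])
O=np.array([.6341,.1061,0])
def dock(x,y,z): return O+X*x+Y*y+Z*z
def todock(p): d=np.asarray(p)-O; return np.array([d@X,d@Y,d[2]])
def go(p,yaw=None):
    s=env.observe();R=np.array(s["tcp_rot"]);d=R.T@(np.array(p)-s["ee_pos"])*1000
    cy=np.rad2deg(np.arctan2(R[1,0],R[0,0]))
    t=0 if yaw is None else -((yaw-cy+180)%360-180)
    print("shift",d.round(1),"dist",np.linalg.norm(d).round(1),"turn",round(t,2),"t",s["time_s"],"j",np.round(s["joint_pos"],2),"F",np.round(s["contact_force"],1),"M",np.round(s["ft_torque"],2),"w",round(s["width"],3),"dock",(todock(s["ee_pos"])*1000).round(1),"tilt",np.round(np.rad2deg(R[:2,2]),2))
if __name__=="__main__":
    v=[float(x) for x in sys.argv[2:]]
    go(dock(*v[:3]) if sys.argv[1]=="d" else v[:3], v[3] if len(v)>3 else None)
E
python3 -m jog '-0.2 -110 -180 0 -36; -0.2 -110 -180 0 -36; -0.2 -110 -180 0 -36;-0.2 -110 -180 0 -36;-0.2 -110 -180 0 -36'
python3 plan.py w .47 -.25 .25 67.94; python3 plan.py d -.13 -.049 .25 67.94
```

```text
time_s: 0.57
ee_pos: [0.3344, -0.4892, 0.2496]
tcp_rot: [[0.798, -0.603, -0.0], [-0.603, -0.798, 0.001], [-0.001, -0.0, -1.0]]
contact_force: [0.5, -0.5, -0.3]
width: 0.601
shift [ -36.2 -272.5   -0.3] dist 274.9 turn -105.04 t 0.5667 j [-1.14  0.11  1.79  0.    1.25 -0.49] F [ 0.5 -0.5 -0.3] M [-0.04 -0.05  0.02] w 0.601 dock [ -54.1 -664.3  249.6] tilt [-0.01  0.04]
shift [-232.9 -574.5   -0. ] dist 619.9 turn -105.04 t 0.5667 j [-1.14  0.11  1.79  0.    1.25 -0.49] F [ 0.5 -0.5 -0.3] M [-0.04 -0.05  0.02] w 0.601 dock [ -54.1 -664.3  249.6] tilt [-0.01  0.04]
```

```bash
python3 -m jog '-0.2 -36 -272 0 -36; -0.2 -36 -272 0 -36; -0.2 -36 -272 0 -36;-0.2 -36 -272 0 -36;-0.2 -36 -272 0 -36'
python3 plan.py d -.13 -.049 .25 67.94
```

```text
time_s: 0.98
ee_pos: [0.4379, -0.3082, 0.2498]
tcp_rot: [[1.0, -0.022, -0.0], [-0.022, -1.0, 0.0], [-0.0, -0.0, -1.0]]
contact_force: [-0.0, 0.2, -0.1]
width: 0.6
shift [ 4.800e+01 -4.189e+02 -1.000e-01] dist 421.6 turn -69.21 t 0.9833 j [-0.8  -0.02  1.92  0.    1.25 -0.78] F [-0.   0.2 -0.1] M [ 0.   -0.05 -0.02] w 0.6 dock [ -26.2 -457.7  249.8] tilt [-0.01  0.01]
```

```bash
python3 -m jog '-0.2 48 -419 0 -36; -0.2 48 -419 0 -36; -0.2 48 -419 0 -36;-0.2 48 -419 0 -36;-0.2 48 -419 0 -36'
python3 plan.py d -.13 -.049 .25 67.94
```

```text
time_s: 1.4
ee_pos: [0.4666, -0.102, 0.2499]
tcp_rot: [[0.824, 0.567, -0.0], [0.567, -0.824, 0.0], [0.0, -0.0, -1.0]]
contact_force: [1.4, 0.4, -0.5]
width: 0.601
shift [ 1.435e+02 -1.580e+02 -1.000e-01] dist 213.4 turn -33.4 t 1.4 j [-0.43 -0.16  2.05  0.    1.26 -1.03] F [ 1.4  0.4 -0.5] M [-0.04 -0.05 -0.01] w 0.601 dock [ -77.1 -255.7  249.9] tilt [-0.  0.]
```

```bash
python3 -m jog '-0.2 143 -158 0 -33.4; -0.2 143 -158 0 -33.4; -0.2 143 -158 0 -33.4;-0.2 143 -158 0 -33.4;-0.2 143 -158 0 -33.4'
python3 -m jog '-0.2 0 0 0 0'
python3 plan.py d -.095 -.049 .16 67.94
python3 - <<'E'
from cell import env, viewer
import cv2,numpy as np
for n in ["side","wrist"]:
    c=viewer.read_camera(n); cv2.imwrite(f"pics/{n}1.png",c["frame"][:,:,::-1]); np.savez(f"{n}1.npz",**c)
E
```

```text
time_s: 1.82
ee_pos: [0.4953, 0.1044, 0.25]
tcp_rot: [[0.376, 0.927, 0.0], [0.927, -0.376, -0.0], [0.0, 0.0, -1.0]]
contact_force: [1.2, -0.3, -0.6]
width: 0.602
time_s: 1.9
ee_pos: [0.4953, 0.1084, 0.2499]
tcp_rot: [[0.372, 0.928, 0.0], [0.928, -0.372, 0.003], [0.003, -0.001, -1.0]]
contact_force: [-1.3, -1.1, -0.3]
width: 0.604
shift [ 0.6 34.6 89.9] dist 96.3 turn 0.24 t 1.9 j [ 0.01 -0.09  1.98  0.    1.25 -1.18] F [-1.3 -1.1 -0.3] M [-0.07 -0.02  0.03] w 0.604 dock [-129.5  -50.   249.9] tilt [0.   0.17]
```

View pics/side1.png

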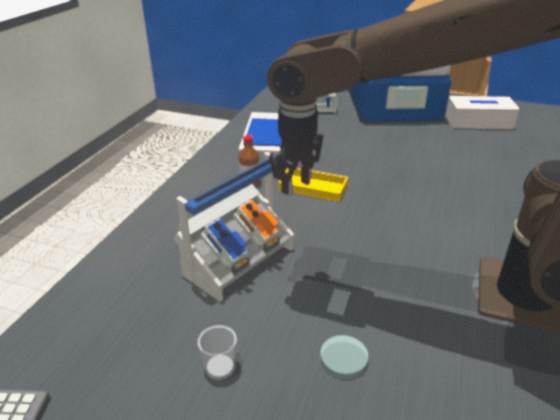

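View pics/wrist1.png

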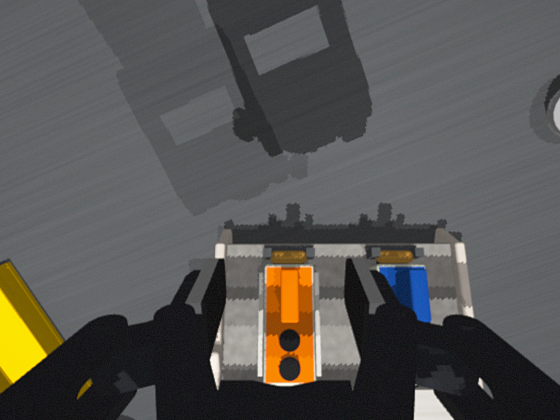

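```bash
python3 - <<'E'
from h import *
from plan import *
c=load("side1");P=cloud(c);s=env.observe();tcp=np.array(s["ee_pos"])
d=P-tcp; x=d@X;y=d@Y;z=d[...,2]
for lo in range(-20,220,12):
    m=(z>lo/1000)&(z<(lo+12)/1000)&(abs(x)<.12)&(abs(y)<.12)
    if m.sum()>3: print(lo,m.sum(),(1000*np.percentile(x[m],[1,99])).round(),(1000*np.percentile(y[m],[1,99])).round())
E
```

```text
-20 505 [-12. 120.] [-39. 118.]
-8 111 [-15.   8.] [-36.  43.]
4 117 [-16.   8.] [-37.  43.]
16 96 [-15.   8.] [-31.  44.]
28 173 [-17.   9.] [-54.  61.]
40 176 [-21.   8.] [-56.  63.]
52 248 [-21.  10.] [-58.  67.]
64 250 [-21.   9.] [-62.  69.]
76 307 [-23.   8.] [-61.  71.]
88 245 [-22.   7.] [-58.  69.]
100 85 [-36.   8.] [-1. 42.]
112 225 [-40.  20.] [-11.  41.]
124 234 [-41.  19.] [-16.  41.]
136 254 [-41.  18.] [-13.  41.]
148 311 [-40.  29.] [-25.  40.]
160 186 [-38.  17.] [-12.  38.]
172 234 [-38.  20.] [-14.  38.]
184 69 [-38. -10.] [-7. 58.]
196 207 [-65.   2.] [36. 64.]
208 376 [-91.   8.] [25. 67.]
```

```bash
python3 -c "
import cv2
i=cv2.imread('pics/side1.png')[90:220,220:350];cv2.imwrite('pics/side1z.png',cv2.resize(i,None,fx=4.5,fy=4.5,interpolation=3))"
```

```text
(no output)
```

View pics/side1z.png

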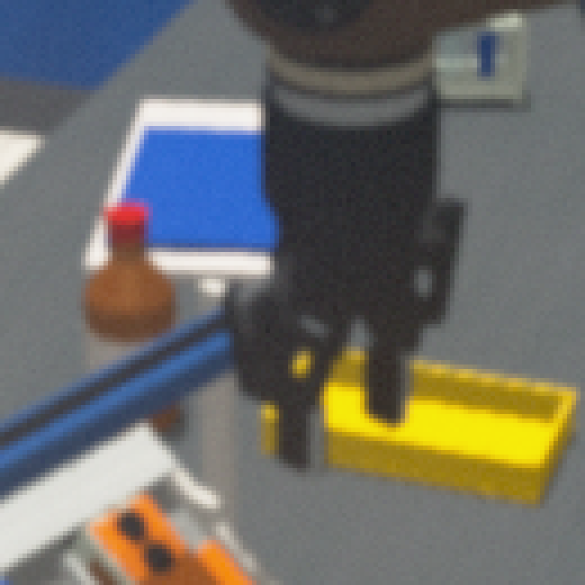

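```bash
python3 - <<'E'
from h import *
from plan import *
c=load("wrist1");P=cloud(c);t=np.deg2rad(32)
m=mask(c,(5,150,60),(18,255,255)); q=P[m]; d=q-O; x=d@X;y=d@Y;z=d[:,2]
w=z*np.cos(t)-x*np.sin(t); s=x*np.cos(t)+z*np.sin(t)
W=np.percentile(w,98); k=w>W-.006; print(W,k.sum(),np.percentile(y[k],[2,50,98]),np.percentile(s[k],[2,98]),np.median(w[k]))
k=(w<W-.035); print(np.median(w[k]),np.percentile(y[k],[2,98]))
# yaw of fin
k=w>W-.006; print(np.polyfit(x[k],y[k],1))
E
python3 -m jog '-0.2 0 17 40 0; -0.2 0 34 75 0; -0.2 0 36 90 0;-0.2 0 36 90 0'
python3 plan.py d -.070 -.049 .117 67.94
python3 - <<'E'
from cell import env, viewer
import cv2,numpy as np
for n in ["wrist"]:
    c=viewer.read_camera(n); cv2.imwrite(f"pics/{n}2.png",c["frame"][:,:,::-1]); np.savez(f"{n}2.npz",**c)
E
```

```text
time_s: 2.33
ee_pos: [0.5263, 0.0866, 0.1547]
tcp_rot: [[0.384, 0.923, -0.01], [0.923, -0.384, -0.0], [-0.004, -0.009, -1.0]]
contact_force: [-0.5, -0.4, -0.4]
width: 0.599
shift [ 9.9 22.8 37.4] dist 45.0 turn -0.53 t 2.3333 j [-0.03  0.08  2.   -0.    1.07 -1.2 ] F [-0.5 -0.4 -0.4] M [-0.02  0.01  0.07] w 0.599 dock [-92.6 -58.5 154.7] tilt [-0.59 -0.01]Traceback (most recent call last):
  File "<stdin>", line 6, in <module>
    return _quantile_unchecked(
        a, q, axis, out, overwrite_input, method, keepdims, weights)
    return _ureduce(a,
                    func=_quantile_ureduce_func,
    ...<5 lines>...
                    overwrite_input=overwrite_input,
                    method=method)
    r = func(a, **kwargs)
    result = _quantile(arr,
                       quantiles=q,
    ...<2 lines>...
                       out=out,
                       weights=wgt)
    slices_having_nans = np.isnan(arr[-1, ...])
                                  ~~~^^^^^^^^^
IndexError: index -1 is out of bounds for axis 0 with size 0
```

View pics/wrist2.png

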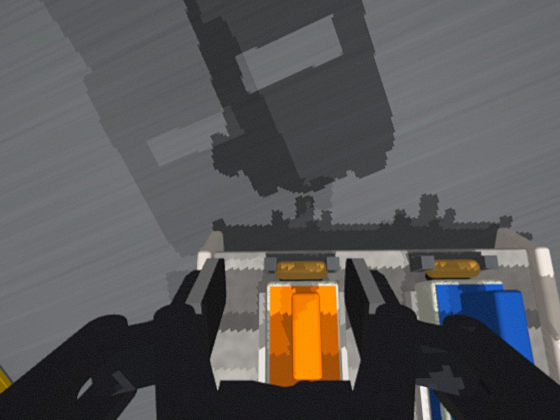

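```bash
python3 -m jog '-0.2 0 0 0 0;-0.2 0 0 0 0'; python3 plan.py d -.070 -.049 .117 67.94
python3 - <<'E'
from h import *
from plan import *
from cell import viewer
c=viewer.read_camera("wrist"); cv2.imwrite("pics/wrist3.png",c["frame"][:,:,::-1]); np.savez("wrist3.npz",**c)
P=cloud(c);t=np.deg2rad(32)
m=mask(c,(5,150,60),(18,255,255)); print(m.sum(),c["range_z"][m][:5]); q=P[m]; q=q[~np.isnan(q[:,0])];print(len(q)); d=q-O; x=d@X;y=d@Y;z=d[:,2]
w=z*np.cos(t)-x*np.sin(t); s=x*np.cos(t)+z*np.sin(t)
if len(q):
 W=np.percentile(w,98); k=w>W-.006; print(W,k.sum(),np.percentile(y[k],[2,50,98]),np.percentile(s[k],[2,98]),np.median(w[k]))
 print(np.polyfit(x[k],y[k],1))
E
```

```text
time_s: 2.55
ee_pos: [0.5301, 0.088, 0.1622]
tcp_rot: [[0.382, 0.924, 0.004], [0.924, -0.382, -0.0], [0.001, 0.003, -1.0]]
contact_force: [-0.1, 0.0, 0.5]
width: 0.598
shift [ 7.  19.4 45.3] dist 49.7 turn -0.4 t 2.55 j [-0.02  0.07  1.99 -0.    1.07 -1.2 ] F [-0.1  0.   0.5] M [ 0.02 -0.01  0.01] w 0.598 dock [-89.6 -55.9 162.2] tilt [ 0.21 -0.01]
7244 [0.24339922 0.2434146  0.24304318 0.24335091 0.24386601]
7209
0.14178833287195078 2298 [-0.05634353 -0.04959091 -0.04292256] [0.00050668 0.03791251] 0.14061502955419164
[ 0.02771491 -0.0480633 ]
```

```bash
python3 -m jog '-0.2 6.5 8 25 -0.4; -0.2 6.5 19.5 45 -0.4;-0.2 6.5 19.5 45 -0.4;-0.2 6.5 19.5 45 -0.4'; python3 plan.py d -.070 -.0496 .117 67.94
python3 - <<'E'
from h import *
from plan import *
from cell import viewer
c=viewer.read_camera("side"); cv2.imwrite("pics/side4.png",cv2.resize(c["frame"][120:270,190:340,::-1],None,fx=4,fy=4,interpolation=3))
E
```

```text
time_s: 2.93
ee_pos: [0.5494, 0.0871, 0.1155]
tcp_rot: [[0.375, 0.927, -0.001], [0.927, -0.375, 0.0], [-0.0, -0.001, -1.0]]
contact_force: [0.3, 0.7, 0.5]
width: 0.599
shift [-0.2  1.3 -1.5] dist 2.1 turn 0.05 t 2.9333 j [-0.03  0.18  1.97  0.    0.99 -1.21] F [0.3 0.7 0.5] M [ 0.02  0.03 -0.02] w 0.599 dock [-71.3 -49.4 115.5] tilt [-0.03  0.  ]
```

View pics/side4.png

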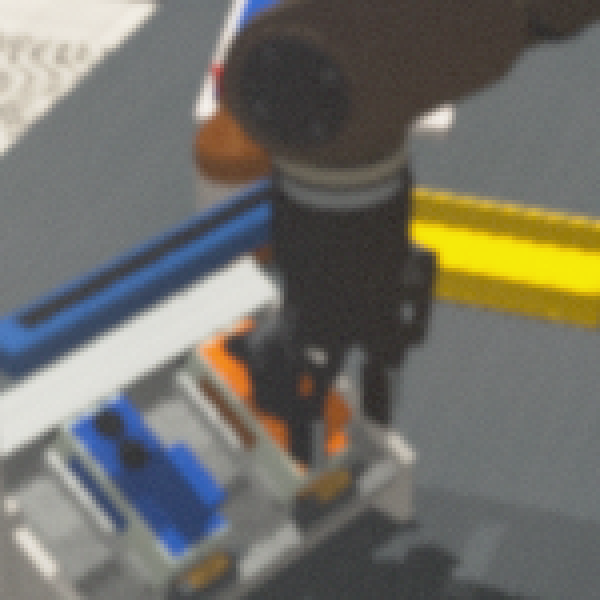

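```bash
python3 -m jog '-0.2 0 2 -1 0;-0.2 0 2 -1 0' | grep -E "force|ee"; python3 -m jog '-0.2 0 2 0 0;-0.2 0 2 0 0'| grep -E "force|ee"; python3 plan.py d -.070 -.0496 .117 67.94
```

```text
ee_pos: [0.5525, 0.0864, 0.1183]
contact_force: [0.5, 0.3, -0.3]
ee_pos: [0.5539, 0.0856, 0.1172]
contact_force: [-1.0, -0.9, 0.1]
shift [-0.5 -3.4  0.1] dist 3.4 turn 0.07 t 3.3167 j [-0.03  0.18  1.96 -0.    0.99 -1.21] F [-1.  -0.9  0.1] M [ 0.03  0.03 -0.01] w 0.6 dock [-66.6 -49.1 117.2] tilt [ 0.12 -0.  ]
```

```bash
python3 -m jog '-0.2 0 1.5 0 0;-0.2 0 1.5 0 0' | grep -E "force|ee";  python3 plan.py d -.070 -.0496 .117 67.94;python3 -m jog '-0.2 -0.5 1 0 0;-0.2 -0.5 1 0 0' | grep -E "force|ee";  python3 plan.py d -.070 -.0496 .117 67.94
```

```text
ee_pos: [0.5549, 0.085, 0.1164]
contact_force: [-0.8, -0.1, 0.5]
shift [-0.3 -4.5 -0.6] dist 4.6 turn 0.06 t 3.4833 j [-0.03  0.19  1.96 -0.    1.   -1.22] F [-0.8 -0.1  0.5] M [ 0.01 -0.01 -0.03] w 0.6 dock [-65.5 -49.3 116.4] tilt [ 0.03 -0.  ]
ee_pos: [0.5554, 0.0842, 0.116]
contact_force: [-0.3, -0.6, 0.2]
shift [ 0.3 -5.3 -1. ] dist 5.4 turn 0.06 t 3.65 j [-0.03  0.19  1.96 -0.    1.   -1.22] F [-0.3 -0.6  0.2] M [ 0.01 -0.02 -0.05] w 0.595 dock [-64.7 -49.9 116. ] tilt [-0. -0.]
```

```bash
python3 -m jog '0.3 0 0 0 0;0.4 0 0 0 0;0.5 0 0 0 0;0.6 0 0 0 0;0.7 0 0 0 0' | tail -3;python3 -m jog '0.75 0 0 0 0;1 0 0 0 0;1 0 0 0 0;1 0 0 0 0' | tail -3;  python3 plan.py d -.0647 -.0499 .116 67.94
```

```text
tcp_rot: [[0.375, 0.927, 0.0], [0.927, -0.375, 0.001], [0.001, 0.0, -1.0]]
contact_force: [1.2, 0.8, -0.4]
width: 0.159
tcp_rot: [[0.375, 0.927, 0.0], [0.927, -0.375, 0.0], [0.001, 0.0, -1.0]]
contact_force: [-0.0, 1.4, -0.0]
width: 0.155
shift [-0.3  0.1  0.1] dist 0.3 turn 0.06 t 4.4 j [-0.03  0.19  1.96  0.    1.   -1.22] F [-0.   1.4 -0. ] M [ 0.31 -0.09  0.06] w 0.155 dock [-64.8 -49.6 116.1] tilt [0.02 0.03]
```

```bash
python3 -m jog '1 0 0 -1 0;1 0 0 -2 0;1 0 0 -3 0;1 0 0 -4 0;1 0 0 -4 0' | tail -3;  python3 plan.py d -.0647 -.0499 .116 67.94
```

```text
tcp_rot: [[0.375, 0.927, 0.003], [0.927, -0.375, -0.001], [0.001, 0.003, -1.0]]
contact_force: [6.4, -0.3, -6.5]
width: 0.151
shift [-0.1 -0.9  4. ] dist 4.1 turn 0.06 t 4.8167 j [-0.03  0.18  1.95 -0.    1.   -1.22] F [ 6.4 -0.3 -6.5] M [ 0.05 -0.95  0.07] w 0.151 dock [-63.8 -49.8 120. ] tilt [ 0.16 -0.03]
```

```bash
python3 -m jog '1 0 0.2 -1 0;1 0 0.2 -2 0;1 0 0.2 -3 0;1 0 0.2 -4 0;1 0 0.2 -4 0' | tail -3;  python3 plan.py d -.0647 -.0499 .116 67.94;python3 -m jog '1 0 0 -1 0;1 0 0 -2 0;1 0 0 -3 0;1 0 0 -4 0;1 0 0 -4 0' | tail -3;  python3 plan.py d -.0647 -.0499 .116 67.94
```

```text
tcp_rot: [[0.375, 0.927, 0.002], [0.927, -0.375, 0.0], [0.001, 0.001, -1.0]]
contact_force: [10.1, -0.9, -11.7]
width: 0.151
shift [-0.1 -0.6  6.5] dist 6.5 turn 0.04 t 5.2333 j [-0.03  0.18  1.95  0.    1.01 -1.22] F [ 10.1  -0.9 -11.7] M [ 0.29 -1.12  0.12] w 0.151 dock [-64.1 -49.8 122.5] tilt [0.09 0.02]
tcp_rot: [[0.375, 0.927, 0.001], [0.927, -0.375, 0.0], [0.001, 0.001, -1.0]]
contact_force: [6.9, 0.8, -6.5]
width: 0.154
shift [-0.1 -0.8 11.6] dist 11.7 turn 0.04 t 5.65 j [-0.03  0.17  1.95  0.    1.02 -1.22] F [ 6.9  0.8 -6.5] M [ 0.37 -0.58  0.06] w 0.154 dock [-64.  -49.8 127.6] tilt [0.06 0.02]
```

```bash
cat > snap.py <<'E'
import sys
from h import *
from cell import viewer
n,u0,u1,v0,v1,f,o=sys.argv[1:8]
c=viewer.read_camera(n); np.savez(o+".npz",**c)
cv2.imwrite(f"pics/{o}.png",cv2.resize(c["frame"][int(v0):int(v1),int(u0):int(u1),::-1],None,fx=float(f),fy=float(f),interpolation=3))
E
python3 snap.py side 190 340 140 270 4.5 s5; python3 snap.py wrist 0 560 0 420 1 w5
```

```text
(no output)
```

View pics/s5.png

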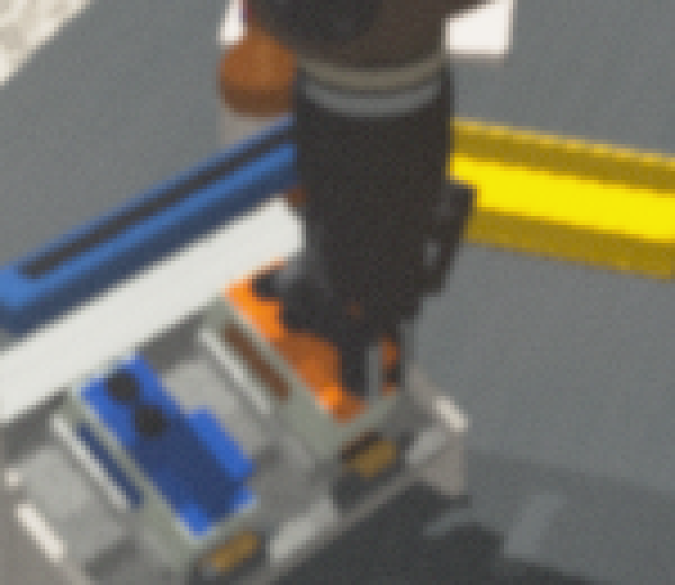

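View pics/w5.png

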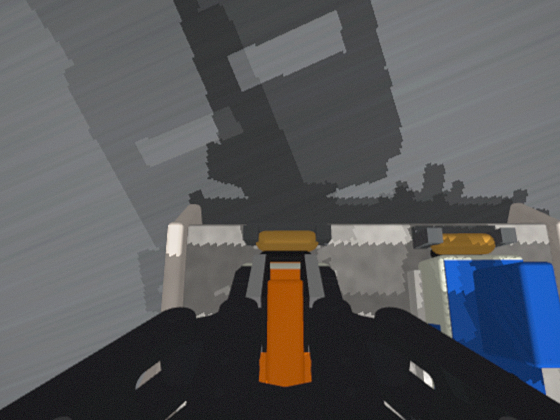

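```bash
cat > tilt.py <<'E'
import sys
from h import *
from plan import *
def tilt(f,pr=True):
    c=load(f);P=cloud(c); tcp=np.array(env.observe()["ee_pos"])
    m=mask(c,(5,150,50),(18,255,255))&(np.linalg.norm(np.nan_to_num(P)-tcp,axis=-1)<.15)
    m=cv2.erode(m.astype(np.uint8),np.ones((2,2)))>0
    q=P[m]-O; x,y,z=q@X*1000,q@Y*1000,q[:,2]*1000
    # RANSAC lines in x-z plane (surfaces extruded along y)
    rng=np.random.default_rng(0);best=None
    for _ in range(600):
        i,j=rng.integers(0,len(x),2)
        if abs(x[i]-x[j])<25: continue
        a=(z[j]-z[i])/(x[j]-x[i]); 
        if abs(a)>1: continue
        k=abs(z-z[i]-a*(x-x[i]))/np.hypot(1,a)<2.5
        if best is None or k.sum()>best.sum(): best=k
    p=np.polyfit(x[best],z[best],1); print(f,len(x),"plate n",best.sum(),"angle",np.rad2deg(np.arctan(p[0])).round(1),"z at x=-40",np.polyval(p,-40).round(1),"x",np.percentile(x[best],[2,98]).round(0),"y",np.percentile(y[best],[2,98]).round(0))
for f in sys.argv[1:]: tilt(f)
E
python3 tilt.py side0 s5 w5
```

```text
side0 443 plate n 177 angle 31.5 z at x=-40 97.0 x [-57.  15.] y [-68. -34.]
s5 165 plate n 117 angle 28.3 z at x=-40 107.2 x [-55.  15.] y [-47. -35.]
w5 4523 plate n 3777 angle 28.4 z at x=-40 149.3 x [-73. -42.] y [-57. -44.]
```

```bash
python3 -m jog '1 0 0 -1 0;1 0 0 -2 0;1 0 0 -3 0;1 0 0 -4 0;1 0 0 -5 0' | tail -2;  python3 plan.py d -.0647 -.0499 .116 67.94;python3 -m jog '1 0 0 -1 0;1 0 0 -2 0;1 0 0 -3 0;1 0 0 -4 0;1 0 0 -5 0' | tail -2;  python3 plan.py d -.0647 -.0499 .116 67.94; python3 snap.py side 190 340 140 270 4.5 s6;python3 snap.py wrist 0 560 0 420 1 w6; python3 tilt.py s6 w6
```

```text
contact_force: [6.4, -1.2, -6.8]
width: 0.149
shift [ 0.3 -0.8 16.8] dist 16.8 turn 0.08 t 6.1667 j [-0.03  0.17  1.95 -0.    1.03 -1.22] F [ 6.4 -1.2 -6.8] M [-0.04 -0.42  0.08] w 0.149 dock [-63.9 -50.2 132.8] tilt [ 0.05 -0.06]
contact_force: [5.8, -1.1, -7.6]
width: 0.151
shift [ 0.8 -0.2 21. ] dist 21.0 turn 0.07 t 6.5833 j [-0.03  0.16  1.95 -0.    1.04 -1.22] F [ 5.8 -1.1 -7.6] M [ 0.02 -0.54  0.11] w 0.151 dock [-64.5 -50.6 137. ] tilt [-0.06 -0.07]
s6 167 plate n 122 angle 22.7 z at x=-40 115.3 x [-60.  15.] y [-50. -35.]
w6 4744 plate n 3628 angle 23.2 z at x=-40 155.5 x [-73. -41.] y [-58. -45.]
```

```bash
python3 -m jog '1 0 0 -1 0;1 0 0 -2 0;1 0 -1.5 -2 0;1 0 -3 -1.5 0;1 0 -4.5 -1 0' | tail -2;  python3 plan.py d -.0647 -.0499 .116 67.94;python3 -m jog '1 0 -1.5 0.5 0;1 0 -3 1 0;1 0 -4.5 1.5 0;1 0 -6 2 0;1 0 -7 2.4 0' | tail -2;  python3 plan.py d -.0647 -.0499 .116 67.94; python3 snap.py side 190 340 140 270 4.5 s7; python3 tilt.py s7
```

```text
contact_force: [9.0, -2.5, -8.8]
width: 0.152
shift [ 0.8  3.9 22. ] dist 22.3 turn 0.07 t 7.1 j [-0.03  0.15  1.95 -0.    1.04 -1.21] F [ 9.  -2.5 -8.8] M [-0.07 -0.66  0.06] w 0.152 dock [-68.6 -50.7 138. ] tilt [ 0.   -0.09]
contact_force: [5.2, -1.6, -5.9]
width: 0.151
shift [ 0.8 11.7 19.5] dist 22.8 turn 0.07 t 7.5167 j [-0.02  0.14  1.97 -0.    1.03 -1.21] F [ 5.2 -1.6 -5.9] M [-0.09 -0.32  0.03] w 0.151 dock [-76.4 -50.7 135.5] tilt [-0.12 -0.06]
s7 169 plate n 120 angle 20.6 z at x=-40 117.7 x [-73.   8.] y [-48. -36.]
```

View pics/s7.png

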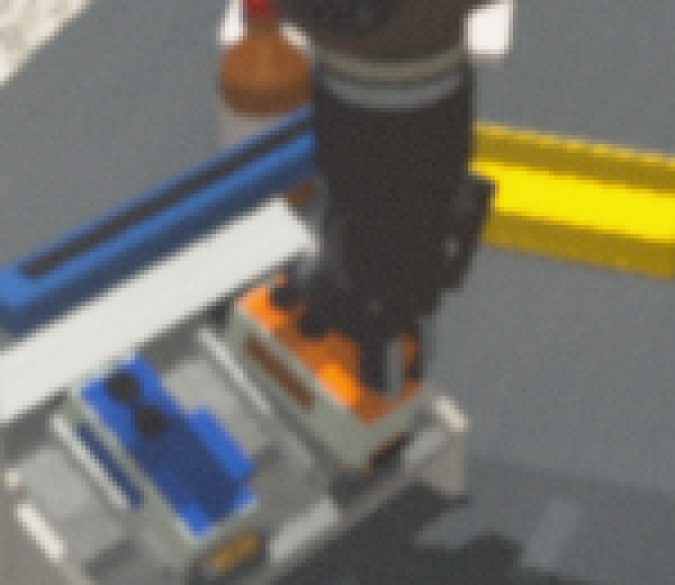

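```bash
python3 -m jog '1 0 0.4 -2 0;1 0 0.8 -4 0;1 0 1.2 -6 0;1 0 1.7 -8 0;1 0 2.2 -10 0' | tail -2;  python3 plan.py d -.0647 -.0499 .116 67.94;python3 -m jog '1 0 0.5 -2 0;1 0 1 -4 0;1 0 1.6 -6 0;1 0 2.2 -8 0;1 0 2.8 -10 0' | tail -2;  python3 plan.py d -.0647 -.0499 .116 67.94; python3 snap.py side 190 340 140 270 4.5 s8; python3 tilt.py s8
```

```text
contact_force: [2.3, -0.8, -7.1]
width: 0.154
shift [ 0.3 10.1 30.1] dist 31.8 turn 0.06 t 7.9833 j [-0.02  0.13  1.96  0.    1.05 -1.21] F [ 2.3 -0.8 -7.1] M [ 0.14  0.36 -0.01] w 0.154 dock [-74.8 -50.2 146.1] tilt [-0.18  0.01]
contact_force: [1.2, 0.1, -6.2]
width: 0.149
shift [ 0.   6.9 40.5] dist 41.1 turn 0.06 t 8.4 j [-0.03  0.12  1.95  0.    1.07 -1.21] F [ 1.2  0.1 -6.2] M [ 0.16  0.48 -0.05] w 0.149 dock [-71.5 -49.9 156.6] tilt [-0.09  0.01]
s8 201 plate n 143 angle 10.7 z at x=-40 131.7 x [-74.   9.] y [-68. -35.]
```

```bash
python3 -m jog '1 0 0.6 -2 0;1 0 1.2 -4 0;1 0 1.9 -6 0;1 0 2.6 -8 0;1 0 3.3 -10 0' | tail -2;  python3 plan.py d -.0647 -.0499 .116 67.94;python3 -m jog '1 0 0.7 -2 0;1 0 1.4 -4 0;1 0 2.2 -6 0;1 0 3 -8 0;1 0 3 -8 0' | tail -2;  python3 plan.py d -.0647 -.0499 .116 67.94; python3 snap.py side 190 340 140 270 4.5 s9; python3 tilt.py s9
```

```text
contact_force: [1.2, -1.9, -8.3]
width: 0.149
shift [-0.1  2.7 50.9] dist 51.0 turn 0.07 t 8.8667 j [-0.03  0.12  1.93 -0.    1.09 -1.22] F [ 1.2 -1.9 -8.3] M [ 0.03  0.37 -0.07] w 0.149 dock [-67.4 -49.8 166.9] tilt [ 0.04 -0.02]
contact_force: [2.4, -2.6, -8.4]
width: 0.152
shift [-0.1 -0.4 59.1] dist 59.1 turn 0.06 t 9.2833 j [-0.03  0.11  1.92 -0.    1.11 -1.22] F [ 2.4 -2.6 -8.4] M [-0.09  0.12 -0.03] w 0.152 dock [-64.3 -49.8 175.1] tilt [ 0.05 -0.  ]
s9 187 plate n 131 angle 0.7 z at x=-40 145.1 x [-73.   8.] y [-68. -35.]
```

View pics/s9.png

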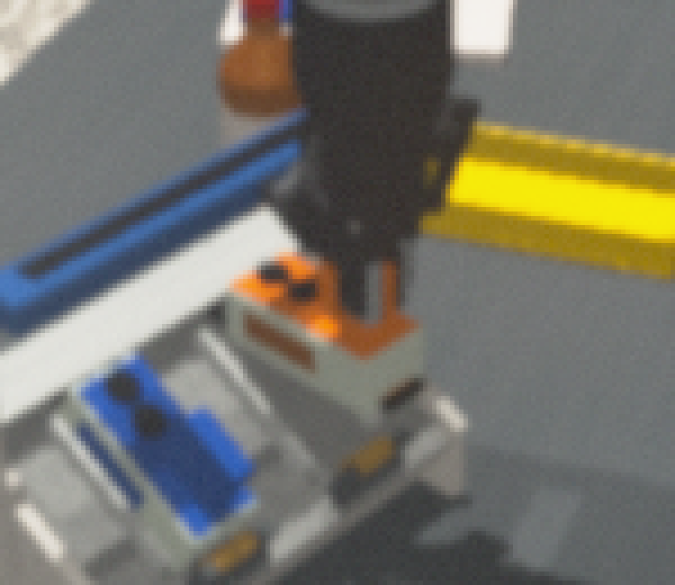

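```bash
python3 -m jog '1 0 -2 0 0;1 0 -5 0 0;1 0 -9 0 0;1 0 -14 0 0;1 0 -20 0 0' | tail -2;  python3 plan.py d -.0647 -.0499 .116 67.94;python3 -m jog '1 0 -15 0 0;1 0 -30 -5 0;1 0 -45 -10 0;1 0 -55 -20 0;1 0 -60 -20 0' | tail -2;  python3 plan.py w .567 -.273 .2 0; python3 snap.py side 190 340 140 270 4.5 s10;python3 snap.py wrist 0 560 0 420 1 w10; python3 tilt.py s10
```

```text
contact_force: [-0.4, 0.2, -2.7]
width: 0.15
shift [-0.6 20.1 59.8] dist 63.1 turn 0.08 t 9.75 j [-0.02  0.07  1.96  0.    1.1  -1.2 ] F [-0.4  0.2 -2.7] M [ 0.01  0.05 -0.02] w 0.15 dock [-84.9 -49.4 175.7] tilt [0.1  0.01]
contact_force: [1.5, 0.1, -2.3]
width: 0.145
shift [-327.8  224.8   -3. ] dist 397.5 turn 68.07 t 10.1667 j [ 0.03 -0.07  2.06  0.    1.14 -1.16] F [ 1.5  0.1 -2.3] M [0.1  0.05 0.02] w 0.145 dock [-145.3  -49.2  196.9] tilt [0.22 0.03]
s10 258 plate n 175 angle 2.1 z at x=-40 170.1 x [-153.  -70.] y [-67. -33.]
```

View pics/s10.png

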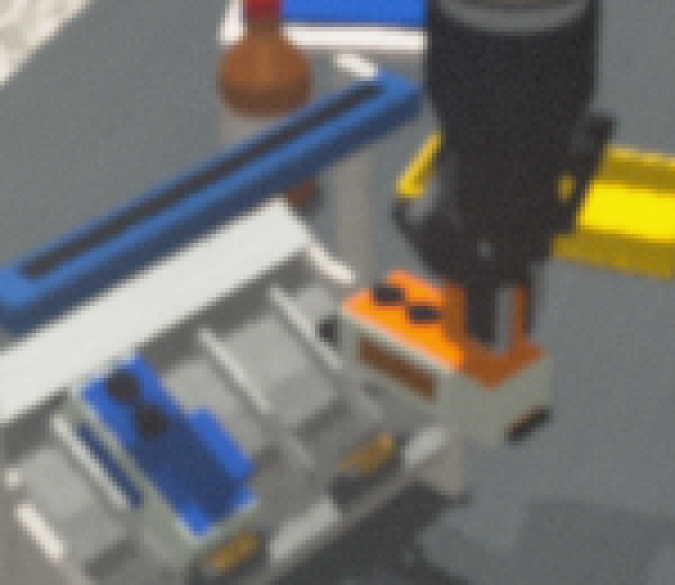

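View pics/w10.png

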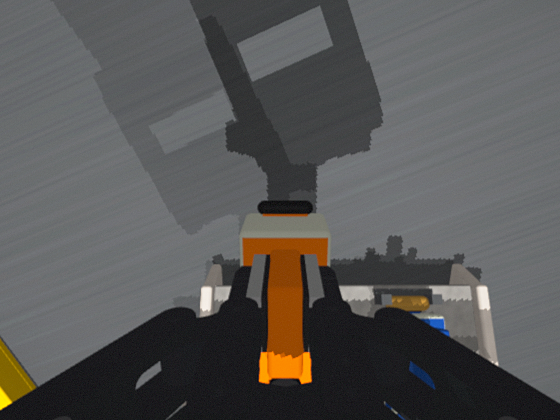

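```bash
python3 -m jog '1 -10 -15 0 0;1 -30 -30 0 0;1 -55 -35 0 0;1 -80 -35 0 0;1 -105 -35 0 0' | tail -2;python3 -m jog '1 -25 0 0 0;1 -50 0 0 0;1 -75 0 0 0;1 -100 10 0 0;1 -110 10 0 0' | tail -2;  python3 plan.py w .530 -.273 .19 89.7
```

```text
contact_force: [0.5, 0.4, -2.5]
width: 0.15
contact_force: [-0.1, -0.3, -1.9]
width: 0.15
shift [-122.6  214.2    5.6] dist 246.9 turn -21.84 t 11.1 j [-0.47 -0.35  2.3  -0.    1.19 -1.65] F [-0.1 -0.3 -1.9] M [ 0.04  0.05 -0.02] w 0.15 dock [-168.2 -267.6  194.9] tilt [ 0.08 -0.14]
```

```bash
python3 -m jog '1 -10 18 0 -4;1 -22 40 0 -8;1 -35 63 0 -12;1 -48 86 0 -16;1 -61 109 0 -20' | tail -2;  python3 plan.py w .530 -.273 .17 89.7
```

```text
contact_force: [-0.9, 0.0, -1.6]
width: 0.155
shift [-95.9  76.6  24.2] dist 125.1 turn -1.52 t 11.5167 j [-0.57 -0.08  2.08 -0.    1.14 -2.11] F [-0.9  0.  -1.6] M [-0.02  0.04  0.04] w 0.155 dock [ -59.1 -326.9  194.2] tilt [-0.01 -0.01]
```

```bash
python3 -m jog '1 -15 12 0 -1.5;1 -40 32 5 -1.5;1 -64 51 12 -1.5;1 -86 68 20 -1.5;1 -96 76 24 -1.5' | tail -2; python3 -m jog '1 0 0 0 0;1 0 0 0 0' | tail -2; python3 plan.py w .530 -.273 .17 89.7;  python3 snap.py top 360 450 150 270 4.5 t11; python3 snap.py side 240 380 120 230 4.5 s11; python3 snap.py wrist 0 560 0 420 1 w11
```

```text
contact_force: [-0.1, 0.6, -2.6]
width: 0.15
contact_force: [-0.5, -0.3, -2.7]
width: 0.154
shift [-0.8  1.9 -0.6] dist 2.1 turn -0.25 t 12.1 j [-0.65  0.19  1.85 -0.    1.11 -2.21] F [-0.5 -0.3 -2.7] M [0.03 0.11 0.  ] w 0.154 dock [  43.9 -390.4  169.4] tilt [-0.11  0.08]
```

View pics/s11.png

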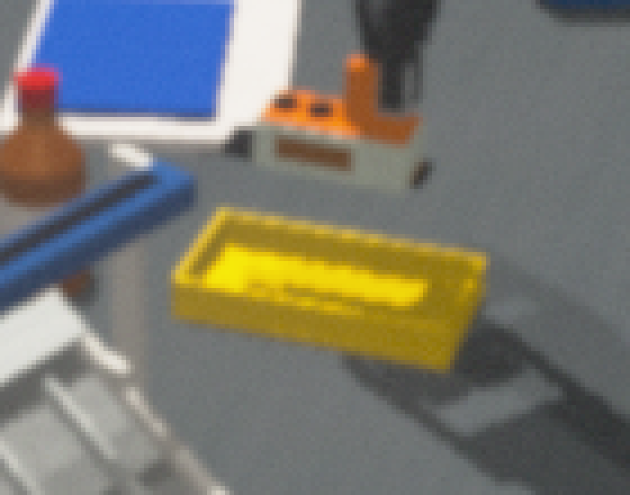

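View pics/t11.png

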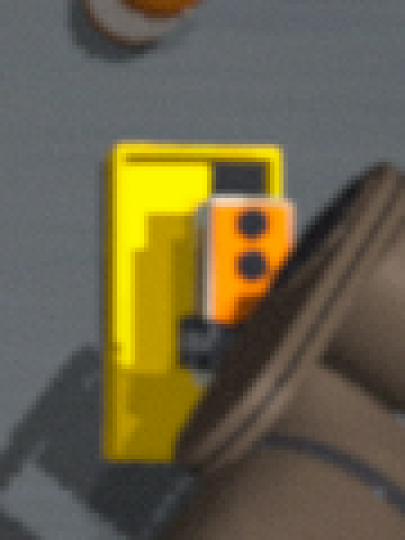

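View pics/w11.png

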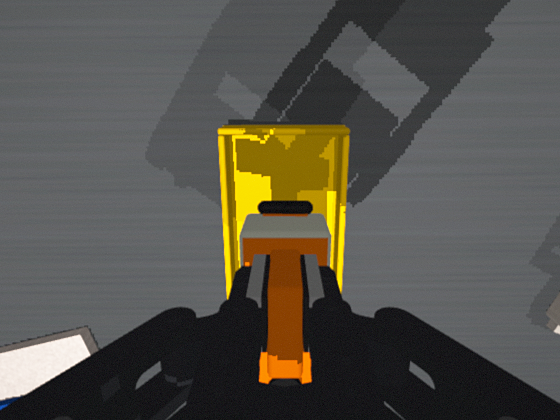

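```bash
cat > pose.py <<'E'
import sys
from h import *
from cell import env
tcp=np.array(env.observe()["ee_pos"])
for f in sys.argv[1:]:
    c=load(f);P=cloud(c)
    m=mask(c,(5,150,50),(18,255,255))&(np.linalg.norm(np.nan_to_num(P)-tcp-[.035,0,-.03],axis=-1)<.09)
    q=P[m]*1000; q=q[abs(q[:,2]-np.median(q[:,2]))<200]
    z=q[:,2]; h,e=np.histogram(z,bins=np.arange(0,300,4)); zp=e[h.argmax()]+2
    k=q[abs(z-zp)<7]; A=np.c_[k[:,:2]-k[:,:2].mean(0),np.ones(len(k))]; s=np.linalg.lstsq(A,k[:,2],rcond=None)[0]
    print(f,len(q),len(k),"plate z",s[2].round(1),"at",k[:,:2].mean(0).round(1),"slopes deg",np.rad2deg(s[:2]).round(2),"x",np.percentile(k[:,0],[2,98]).round(1),"y",np.percentile(k[:,1],[2,98]).round(1),cv2.minAreaRect(k[:,:2].astype(np.float32)))
    m=mask(c,(22,120,60),(36,255,255))&(P[...,2]>.024)&(P[...,2]<.036)&(P[...,1]<-.15)&(P[...,1]>-.4)&(P[...,0]<.75)
    q=P[m]*1000
    if m.sum()>30: print("  rim",m.sum(),np.percentile(q,[1,99],axis=0).round(1).tolist())
E
python3 pose.py t11 s11 w11; python3 plan.py w .530 -.273 .17 89.7
```

```text
t11 215 198 plate z 140.8 at [ 582.8 -270.5] slopes deg [1.83 1.09] x [550.  608.3] y [-292.7 -253.8] ((579.4876098632812, -274.8656921386719), (61.18449020385742, 43.095481872558594), 5.223493576049805)
  rim 269 [[477.2, -320.0, 24.4], [659.2, -224.6, 35.3]]
s11 214 149 plate z 142.2 at [ 562.5 -267.1] slopes deg [0.05 2.39] x [520.8 602.6] y [-292.6 -252.9] ((562.9736328125, -274.0565490722656), (86.6855697631836, 44.3452262878418), 3.7090206146240234)
  rim 409 [[474.0, -322.4, 24.1], [656.3, -220.7, 33.9]]
w11 6597 3405 plate z 176.6 at [ 537.7 -272.1] slopes deg [2.97 0.48] x [520.  558.1] y [-278.6 -265.7] ((539.6854248046875, -276.4503479003906), (41.38921356201172, 26.069211959838867), 5.809174060821533)
  rim 3146 [[474.5, -320.7, 24.6], [604.5, -225.4, 30.6]]
shift [-1.9  2.   0.6] dist 2.9 turn -0.17 t 12.25 j [-0.65  0.19  1.85  0.    1.11 -2.21] F [ 0.1  0.  -2.7] M [ 0.04  0.11 -0.  ] w 0.152 dock [  43.3 -389.4  170.6] tilt [-0.02  0.02]
```

```bash
python3 -m jog '1 -1 4 15 0;1 -1 5 35 0;1 -1 5 55 0;1 -1 5 72 0;1 -1 5 85 0' | tail -2; python3 -m jog '1 0 0 3 0;1 0 0 5 0;1 0 0 5 0' | tail -2; python3 plan.py w .530 -.273 .07 89.7;  python3 snap.py side 240 380 120 230 4.5 s12; python3 pose.py s12
```

```text
contact_force: [0.1, 0.4, -2.7]
width: 0.154
contact_force: [0.5, 0.4, -2.2]
width: 0.152
shift [-0.2 -3.7 11.3] dist 11.9 turn -0.18 t 12.9167 j [-0.64  0.31  1.88  0.    0.95 -2.2 ] F [ 0.5  0.4 -2.2] M [0.02 0.03 0.02] w 0.152 dock [  49.2 -388.9   81.3] tilt [ 0.05 -0.04]
s12 228 164 plate z 53.5 at [ 573.1 -269.9] slopes deg [0.79 0.8 ] x [526.9 614.3] y [-292.5 -257. ] ((571.5428466796875, -275.9440002441406), (40.244571685791016, 92.68318939208984), 88.35508728027344)
  rim 304 [[473.7, -321.5, 24.2], [657.5, -220.6, 33.8]]
```

View pics/s12.png

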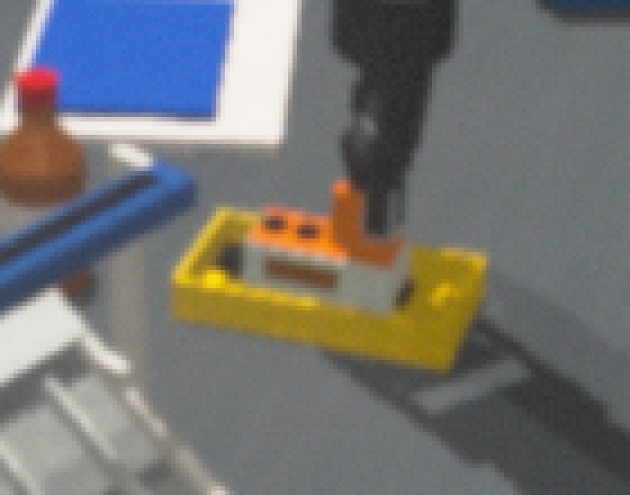

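Image: the cartridge is inside the tray, nearly level, centred, with about 12 mm still to go down. I'll lower it step by step while watching the force.

```bash
python3 -m jog '1 0 0 2 0;1 0 0 4 0;1 0 0 6 0;1 0 0 7 0;1 0 0 8 0' | tail -2|head -1; python3 -m jog '1 0 0 1 0;1 0 0 1 0' | tail -2|head -1;python3 -m jog '1 0 0 1 0;1 0 0 1 0' | tail -2|head -1;python3 -m jog '1 0 0 1 0;1 0 0 1 0' | tail -2|head -1; python3 plan.py w .530 -.273 .07 89.7;  python3 snap.py side 240 380 120 230 4.5 s13; python3 pose.py s13
```

```text
contact_force: [-0.0, 0.9, -2.1]
contact_force: [-0.4, 0.8, 1.2]
contact_force: [-1.7, 1.9, 6.3]
contact_force: [-3.1, 2.9, 10.1]
shift [-0.1 -3.8  2.1] dist 4.4 turn -0.18 t 13.8833 j [-0.64  0.33  1.88 -0.    0.93 -2.2 ] F [-3.1  2.9 10.1] M [ 0.67  1.06 -0.04] w 0.154 dock [  49.4 -389.    72.1] tilt [-0.02  0.01]
s13 238 152 plate z 43.7 at [ 574.  -270.8] slopes deg [1.2  2.66] x [526.6 613.7] y [-294.5 -257. ] ((571.142333984375, -274.5758361816406), (92.17422485351562, 43.126914978027344), 0.04371048882603645)
  rim 313 [[474.0, -321.2, 24.1], [656.7, -221.6, 33.4]]
```

```bash
python3 -m jog '1 0 0 1 0;1 0 0 1.5 0;1 0 0 1.5 0' | tail -2|head -1; python3 plan.py w .530 -.273 .07 89.7; python3 -m jog '0.72 0 0 0 0;0.68 0 0 0 0;0.64 0 0 0 0;0.6 0 0 0 0;0.55 0 0 0 0' | tail -2; python3 -m jog '0.5 0 0 0 0;0.4 0 0 0 0;0.3 0 0 0 0;0.2 0 0 0 0;0.2 0 0 0 0' | tail -2;python3 plan.py w .530 -.273 .07 89.7;  python3 snap.py side 240 380 120 230 4.5 s14; python3 pose.py s14
```

```text
contact_force: [-3.8, 3.9, 14.9]
shift [-0.  -4.4  1.9] dist 4.8 turn -0.18 t 14.1833 j [-0.64  0.33  1.88  0.    0.93 -2.2 ] F [-3.8  3.9 14.9] M [ 0.89  1.23 -0.02] w 0.15 dock [  50.  -388.8   71.9] tilt [0.03 0.  ]
contact_force: [-0.2, 0.1, -0.6]
width: 0.224
contact_force: [0.4, -0.1, -0.0]
width: 0.398
shift [-0.2 -3.3 -2.1] dist 3.9 turn -0.2 t 15.0167 j [-0.64  0.33  1.88 -0.    0.93 -2.2 ] F [ 0.4 -0.1 -0. ] M [-0.02 -0.02  0.03] w 0.398 dock [  48.8 -389.    67.9] tilt [-0.01  0.01]
s14 200 128 plate z 42.1 at [ 582.3 -271.1] slopes deg [-1.25  1.15] x [537.1 615.4] y [-294.6 -258.6] ((572.9686279296875, -278.17437744140625), (90.69283294677734, 41.59814453125), 0.23104947805404663)
  rim 319 [[473.7, -323.2, 24.1], [656.9, -220.4, 33.9]]
```

View pics/s14.png

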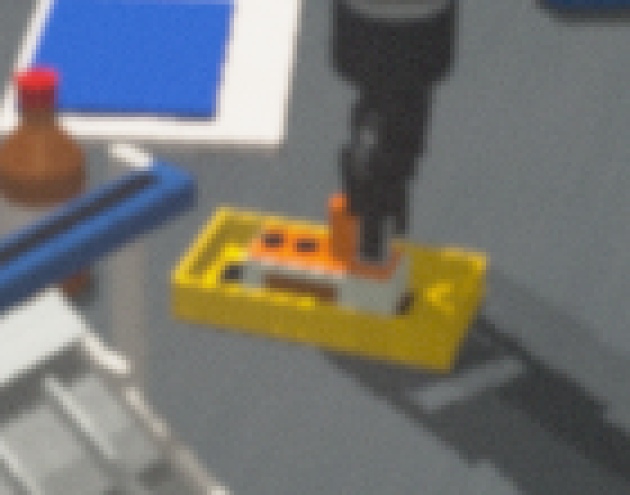

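Released and flat in the tray. Now I'll retreat straight up and check.

```bash
python3 -m jog '0.1 0 0 -5 0;0.1 0 0 -20 0;0 0 0 -50 0;0 0 0 -80 0;0 0 0 -110 0' | tail -2;python3 -m jog '0 0 0 -40 0;0 0 -40 -70 0;0 0 -80 -80 0;0 0 -80 -80 0;0 0 -80 -80 0' | tail -2;  python3 snap.py side 0 560 0 420 1.4 s15; python3 snap.py top 0 560 0 420 1.4 t15
python3 - <<'E'
from h import *
for f in ["s15","t15"]:
    c=load(f);P=cloud(c)*1000
    for nm,lo,hi,b in [("orange",(5,150,50),(18,255,255),(450,700,-330,-220,15,110)),("rim",(22,120,60),(36,255,255),(450,700,-340,-200,25,36)),("bluefin",(105,150,30),(125,255,255),(500,750,50,250,50,190))]:
        m=mask(c,lo,hi)
        for i in range(3): m&=(P[...,i]>b[2*i])&(P[...,i]<b[2*i+1])
        q=P[m]; 
        if nm=="orange":
            k=q[q[:,2]<50]; s=np.linalg.lstsq(np.c_[k[:,:2]-k[:,:2].mean(0),np.ones(len(k))],k[:,2],rcond=None)[0]
            print(f,"plate",len(k),"z",s[2].round(1),"slope deg",np.rad2deg(s[:2]).round(1),"rect",cv2.minAreaRect(k[:,:2].astype(np.float32))); k=q[q[:,2]>70]; print("  fintop",len(k),np.median(k,axis=0).round(1),np.percentile(k[:,0],[2,98]).round(1))
        else: print(f,nm,len(q),q.mean(0).round(1),np.percentile(q,[1,99],axis=0).round(0).tolist())
E
```

```text
contact_force: [1.4, -0.5, -0.1]
width: 0.497
contact_force: [-0.4, -0.4, -0.2]
width: 0.497
s15 plate 189 z 40.8 slope deg [-2.9  0.2] rect ((572.0156860351562, -284.1305847167969), (93.83966827392578, 72.80217742919922), 1.1962264776229858)
  fintop 64 [ 546.2 -269.7   77.9] [527.3 563.4]
s15 rim 280 [ 563.8 -256.9   29.1] [[474.0, -324.0, 25.0], [657.0, -221.0, 34.0]]
s15 bluefin 221 [624.9 167.  119.8] [[585.0, 132.0, 86.0], [672.0, 187.0, 140.0]]
t15 plate 232 z 41.0 slope deg [-0.3 -4.5] rect ((571.3001098632812, -270.5861511230469), (89.19084167480469, 36.981014251708984), 0.76103276014328)
  fintop 45 [ 550.  -268.3   77.6] [530.1 567.9]
t15 rim 414 [ 568.6 -271.8   29.7] [[476.0, -321.0, 25.0], [659.0, -225.0, 35.0]]
t15 bluefin 299 [616.3 165.8 113.9] [[586.0, 145.0, 84.0], [645.0, 187.0, 142.0]]
```

View pics/s15.png

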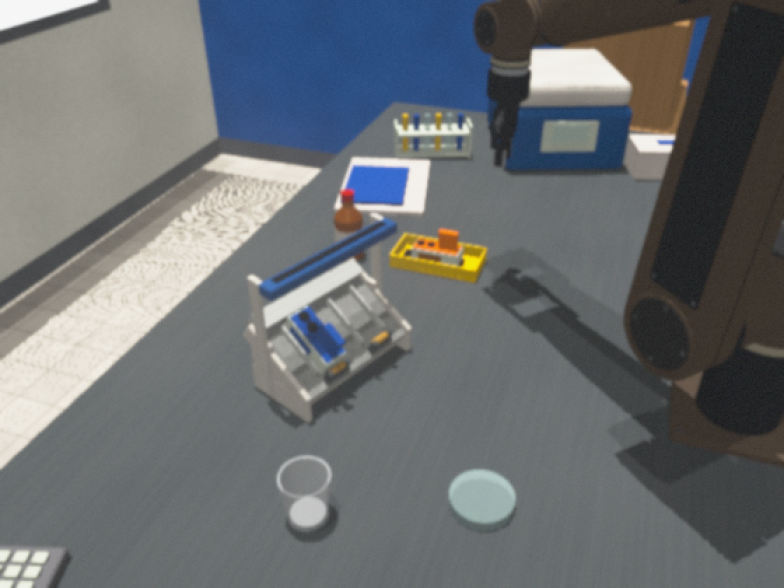

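View pics/t15.png

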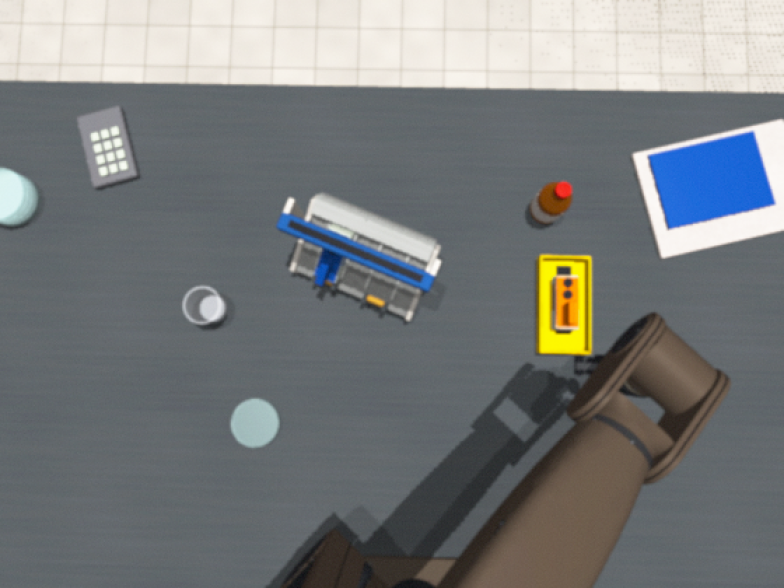

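```bash
python3 -c "
from cell import env
s=env.observe();print(s['time_s'],s['contact_force'],abs(s['joint_velocities']).max());print(env.sign_off())"
```

```text
16.0 [ 0.87080585  0.78066616 -0.94346094] 0.03655435317684789
the job is handed in; nothing more can be done
None
```

The orange cartridge is out of the dock and lying in the yellow tray, released and right way up. I handed the job in at 16.0 s; no verdict was reported.

- **Grip:** The moves only allow a vertical tool, so I gripped the fin's outer lower part with the gripper just in front of the reader bar.
- **Unclipping and drawing out:** I lifted and let the cartridge turn in the pads about the bridge edge, about 11° past the roller. I drew the tongue out about 13 mm, levelled the cartridge against the bridge edge, then pulled it clear. The contact force readings taken between moves stayed at about 15 N or less there.
- **Placing:** I lowered it into the tray with about 16 N of contact and opened the fingers gradually.

**Last checks:**
- The cartridge's origin is about 3 mm from the tray's centre in x and y.
- The fin's top is at about 78 mm, where 79 mm would be flat on the tray floor.
- The blue cartridge's measured position changed by less than 1 mm.
- In the pictures the bottle, cup and dish stand where they were; I did not measure them.
- The arm is clear of everything.

**Disagreement:** Direct slope fits on the few pixels of the orange top plate gave 0 to 4.5° of tilt, and the two cameras did not agree. I took them as noise, because the fin height and the picture both show it lying flat.

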